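# Dock the torch in its charging cradle and start the charge

## Robot

A 6-joint arm with a two-finger parallel gripper is mounted at the origin on the work surface. World frame = base frame: x ahead of the robot, y to its left, z up, the work surface at z = 0. Lengths are in m, angles in rad, forces in N, time in s.
With the tool pointing down it reaches from about 0.35 to 0.775 m from the base axis. Payload 7.3 kg.
Tool frame: the origin (TCP) lies on the front face of the gripper's body, between the roots of the fingers; the fingertips stand ahead of it and the grasp point (between the pads) lies 47 mm ahead of it (finger_overhang is the z of the fingertips in the tool frame, in m); z points along the fingers, y is the line along which they close (so a half turn about z gives the same grasp; the last joint's range is limited). The gripper opens to 92 mm and grips with 3 to 60 N. Pads are 19 mm wide; open, the fingers measure 130 mm over their backs; the gripper's body (75 mm by 190 mm) begins 47 mm behind the grasp point.
Start: joints at [1.152, 0.342, 1.524, -0, 1.275, -0.146], TCP at [0.141, 0.506, 0.292] pointing down, gripper open.
Joint ranges: [-2.53, 2.53], [-0.77, 2.02], [0.04, 2.7], [-1, 4.14], [0.28, 2.66], [-3.11, 3.11]. Speed limits (rad/s): [2.57, 2.57, 3.14, 3.14, 3.14, 3.14].

## Interface

Orientations are given as [roll, pitch, yaw] about the fixed x, y, z axes, in that order (R = Rz(yaw) Ry(pitch) Rx(roll)).
In Python, from cell import * gives the robot as it stands. The module is installed in compiled form; this text tells all that it offers.
- The arm moves only by the tool arm_command, never from a script. Its argument "series" is a list of rows, each an object of numbers: "x", "y", "z": the shift along the tool's x, y, z in mm; "rx", "ry", "rz": the turn, a rotation vector about the tool's x, y, z in degrees. A call has 1 to 20 rows; each row is the pose to reach, as a shift and turn from the pose commanded when the call began, along the tool's axes at that moment; what a row does not reach only later rows make up. A row lasts 1/10 s, in which the tool goes at most 50 mm and 8.59 degrees, less where a joint would pass 70% of its speed; a pose out of reach is approached as far as the arm can. A call with a gripper value outside its range is refused whole. "hand" is the finger opening in mm, from 0 to 91.8, set as the call begins (left out, the last holds). The fingers move at their own pace and stop on an object; "squeeze" is the grip in N (left out, the last holds). Time passes only in rows, so rows that repeat a pose let the fingers close. It gives the time, the measured TCP pose, the force, the opening and the grip force at its end, in the units of the state.
- observe(): the state, without advancing time (a new reading comes with each control period).
- read_camera(name): name is "scene" or "side" or "wrist"; returns a dict with "pixels" (420x560x3 uint8, blue, green, red), "K" (3x3 intrinsics, pixels), "rvec" (rotation vector, rad) and "tvec" (3), from world to camera coordinates, as OpenCV has them. Camera axes: x right, y down, z forward; pixel columns grow to the right and rows downward; lengths in m; the calibration is good to about 2 mm. A picture is of the moment at which its call begins. There is no depth.
- hand_in(): hands the job in; it is judged then, once.
Trained networks look in a picture, given as the dict that the camera call returned (one of the last four; its "shot" number tells which), for a name from the list of things; names that differ only in an ending like _2 or _b are one class to them, and where a whole thing is asked for, a point or a joint stands for the part that bears it (a point fixed in the world has none). Each returns a list of dicts, best first, with "confidence" (0 to 1); they miss things now and then, are a little off and sometimes report something else, mostly with a low value. They report only what shows in the picture. A call takes as long as a camera call. They do not tell look-alikes from the thing itself.
- boxes_of(picture, query): "point" ([x, y, z] in m, in world coordinates, good to about 4 mm: the middle of the surface that is visible of it).
- trace(picture, query): "pixels" (420x560 bool, what is visible of it).
- mark_of(picture, query): "point" ([x, y, z] in m, in world coordinates, good to about 4 mm: a listed point, or the origin of a listed thing).
The state is a dict: "time": time; "qpos": joint angles; "qvel": joint speeds; "joint_efforts": joint torques, N m; "tool_pos": TCP position; "tool_rot": TCP orientation; "contact_force": force on the tool from outside, world axes, zero at the start; "torque": the same for the moment, N m; "opening": finger opening in m; "grip_force": force on a finger pad.
Only numpy, scipy, OpenCV 4.12 (cv2) and the standard library are available. Lean on these libraries where they do the work, as an engineer would, in place of code of your own. Each camera call takes 0.05 s, during which the arm holds its last target. There are 200 camera calls.

## Task

Put the emergency torch away to charge: lay it in the cradle with its yellow lens head at the blue end, and push it down past the orange sprung jaw until it sits fully home in the fork clips with the jaw closed over it. Then press the green start button on the power unit fully down and let it come back up. Leave the red button alone and do not shift or knock over the mug, the spice jar and the pepper pot.

Things in the scene. Friction and masses are not known exactly. Their poses are not given: they have to be found in the camera images.
- torch: Loose torch, 198 mm long, 0.2 to 0.4 kg: black barrel 28 mm in diameter, 124 mm long, yellow rings; square yellow lens head 44 x 44, 46 long at +x; square black tail cap 44 x 44, 26 long at -x. Starts lying on the flats of its ends, barrel clear of the table. Origin under the barrel's middle, level with the square ends' underside; x along the barrel to the lens, z up; barrel axis at z = 22 mm.
- torch_mid (a point): Middle of the torch's barrel, on its axis (22 mm above the torch's origin); a good place to grip, across the 28 mm barrel. Same axes as the torch.
- torch_lens (a point): Centre of the torch's lens face, on the barrel axis, 110 mm from torch_mid along the torch's x.
- cradle: Fixed charging cradle: white base 230 (x) x 110 (y) x 12 mm, with a flat blue block, top at 24 mm, on its +x end, where the lens head belongs. Two slippery grey fork clips, open upwards, stand at x = -42 and +42 mm, 12 mm thick along x, tops 98 mm up; the space between them is free for fingers down to 30 mm. Origin: centre of underside; x along the seated torch, z up.
- clip_seat (a point): Middle of the cradle, 60 mm above the table: where torch_mid lies when fully home (up to 14 mm off along x is free play). Cradle axes. Clip: fixed wall at y = +15 mm, flaring out above 83 mm; orange jaw at -y; mouth 40 mm wide at the top, 23 mm at the jaw's nose 74 mm up; saddle under the barrel 46 mm up. Not yet pushed past the jaw, the barrel's axis rests 80 to 90 mm up.
- jaw (a joint): Orange sprung jaw (one part, two arms, one at each clip) on a steel axle low on the cradle's -y side, along x. 0 = closed, grows to 0.5 rad as it swings outward; the barrel pushes it to about 0.1 rad in passing, then it springs back to 0 over the barrel. Pushing the torch past it takes about 5 to 15 N straight down.
- power_unit: White power unit, fixed on the table, a box 100 (x) x 190 (y) x 45 mm with a grey top that carries the green and the red push button, 90 mm apart. Origin: centre of its underside.
- start_top (a point): Centre of the top face of the green start button (36 mm in diameter), about 70 mm above the table when it is up; it is pressed straight down (-z) and moves with the button.
- start (a joint): Travel of the green start button: 0 = up, 0.008 m = fully down; sprung, about 2 N to start moving and 6 N fully down; it comes back by itself.
- stop_top (a point): Centre of the top face of the red stop button (36 mm in diameter), the same height as the green one, 90 mm beside it, on either side.
- stop (a joint): Travel of the red stop button, 0 = up, 0.008 m = fully down. To be left alone.
- mug: Blue mug, 80 mm wide, 90 mm tall, loose, stands between the robot and the cradle. Origin: centre of its underside.
- spice_jar: Glass spice jar with steel cap, 56 mm wide, 90 mm tall, loose, stands to the right of the cradle. Origin: centre of its underside.
- pepper_pot: Dark wood pepper pot, 52 mm wide, 120 mm tall, loose, stands to the left of the cradle. Origin: centre of its underside.
Not all that is in view belongs to the job. There is more than one size of the torch; the job needs the largest.

How it is judged:
By the outcome, as a careful person would: the job done as asked, in the order asked, and still so for the second after the job is handed in, with the robot touching nothing.
It also fails if it takes over 51 s, if anything falls off the work surface, if the arm or the gripper's body presses on something with over 40 N, if the wrist force passes 120 N, or if a joint passes its speed limit or range.

## Working session

There is one attempt and no reset: what is moved stays moved. The work goes in short steps, Python scripts to look and compute and a tool call to move; the robot and the scene stay as the last step left them, time stands still between calls to the robot, and variables do not carry over. Pictures are saved under pics/ and viewed, at most 10 in all, crops included, and the job is handed in when it is done.

Besides the shell and the picture viewer there is one more tool, called as a command line: name --argument value ..., lists and objects as JSON in quotes. arm_command: Moves the arm, as the interface text tells. Its arguments: {"type":"object","properties":{"series":{"type":"array"},"hand":{"type":"number"},"squeeze":{"type":"number"}},"required":["series"]}

```bash
mkdir -p pics; cat > h.py <<'E'
from cell import *
import numpy as np, cv2
from scipy.spatial.transform import Rotation as R
def snap(n,save=None):
    p=read_camera(n)
    if save: cv2.imwrite('pics/'+save,p['pixels'])
    return p
def proj(p,X):
    return cv2.projectPoints(np.float64(X).reshape(-1,1,3),p['rvec'],p['tvec'],p['K'],None)[0].reshape(-1,2)
def ray(p,uv):
    Rm=cv2.Rodrigues(p['rvec'])[0]; c=-Rm.T@np.ravel(p['tvec'])
    d=Rm.T@np.linalg.inv(p['K'])@np.array([uv[0],uv[1],1.]); return c,d/np.linalg.norm(d)
def atz(p,uv,z):
    c,d=ray(p,uv); return c+d*(z-c[2])/d[2]
def tri(l):
    A=np.zeros((3,3));b=np.zeros(3)
    for p,uv in l:
        c,d=ray(p,uv);M=np.eye(3)-np.outer(d,d);A+=M;b+=M@c
    return np.linalg.solve(A,b)
def totool(w):  # world point -> tool frame, mm
    s=observe(); r=R.from_euler('xyz',s['tool_rot']); return r.inv().apply(np.array(w)-s['tool_pos'])*1000
E
python3 - <<'E'
from h import *
s=observe();print({k:np.round(v,3) for k,v in s.items()})
a=snap('scene','scene0.png');b=snap('side','side0.png')
w=snap('wrist','wrist0.png')
np.set_printoptions(precision=3,suppress=True)
for q in ['torch','torch_mid','torch_lens','cradle','clip_seat','power_unit','start_top','stop_top','mug','spice_jar','pepper_pot']:
  for n,p in (('scene',a),('side',b),('wrist',w)):
    for d in mark_of(p,q)[:4]:
      if d['confidence']>.2: print(q,n,round(d['confidence'],2),np.array(d['point']),proj(p,d['point'])[0].round())
cv2.imwrite('pics/all0.png',cv2.resize(np.vstack([np.hstack([a['pixels'],b['pixels']])]),(1120,420))[:, :])
E
```

```text
{'time': np.float64(0.0), 'qpos': array([ 1.152,  0.343,  1.525, -0.   ,  1.275, -0.146]), 'qvel': array([ 0.001, -0.002, -0.   , -0.001, -0.   ,  0.002]), 'joint_efforts': array([-1.0000e-03, -4.3124e+01, -2.4422e+01,  7.2000e-02,  5.6000e-02,
       -0.0000e+00]), 'tool_pos': array([0.141, 0.505, 0.292]), 'tool_rot': array([-3.14 , -0.   ,  2.869]), 'contact_force': array([-0.419,  0.906,  0.261]), 'torque': array([ 0.021, -0.035, -0.066]), 'grip_force': np.float64(0.0), 'opening': np.float64(0.092)}
torch scene 0.75 [ 0.491 -0.491 -0.004] [ 98. 266.]
torch scene 0.73 [ 0.236 -0.264  0.   ] [178. 168.]
torch scene 0.6 [ 0.398 -0.318  0.001] [166. 219.]
torch side 0.73 [ 0.401 -0.321 -0.006] [313. 297.]
torch side 0.7 [ 0.237 -0.262 -0.001] [241. 300.]
torch side 0.64 [ 0.493 -0.495 -0.002] [386. 333.]
torch_mid scene 0.87 [ 0.239 -0.262  0.011] [178. 166.]
torch_mid scene 0.75 [ 0.399 -0.318  0.024] [164. 214.]
torch_mid scene 0.62 [ 0.494 -0.49   0.02 ] [ 95. 262.]
torch_mid side 0.75 [ 0.494 -0.492  0.017] [387. 326.]
torch_mid side 0.68 [ 0.238 -0.263  0.017] [241. 295.]
torch_m
[... 816 characters left out ...]
40. 173.]
power_unit side 0.46 [ 0.441 -0.217  0.019] [308. 259.]
start_top scene 0.72 [0.461 0.251 0.071] [389. 175.]
start_top side 0.65 [0.461 0.248 0.072] [246. 159.]
stop_top scene 0.57 [0.447 0.333 0.068] [416. 166.]
stop_top side 0.52 [0.446 0.343 0.069] [232. 149.]
stop_top side 0.45 [ 0.406 -0.316  0.024] [314. 285.]
mug scene 0.78 [ 0.404 -0.019 -0.001] [280. 197.]
mug side 0.66 [ 0.401 -0.017  0.001] [263. 227.]
spice_jar scene 0.94 [ 0.632 -0.371  0.002] [155. 306.]
spice_jar side 0.88 [ 0.633 -0.372  0.004] [405. 278.]
pepper_pot scene 0.81 [0.65  0.385 0.001] [464. 239.]
pepper_pot side 0.85 [0.652 0.389 0.002] [282. 148.]
pepper_pot side 0.37 [ 0.405 -0.316  0.024] [313. 286.]
```

View pics/scene0.png

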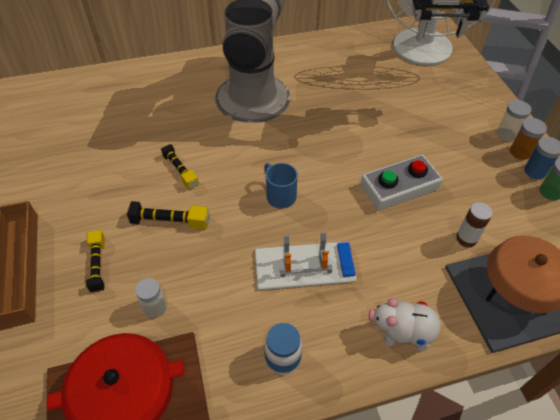

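View pics/side0.png

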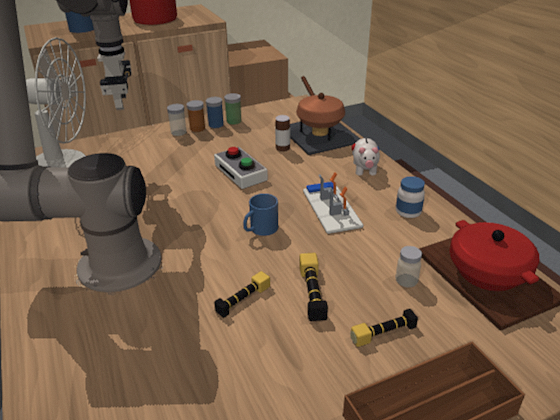

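Scene view: the three torch candidates are at (178,167) small, (168,215) large and (96,260) small. The lens-to-mid lengths are 78, 110 and 84 mm, so the one at (168,215) is the right one. The cradle is at (305,265) with its blue end at (346,259), towards world +y. The green button is at (389,178), the red at (418,168), and the mug at (281,186). The side view agrees, with the large torch at (313,287).

```bash
python3 - <<'E'
from h import *
np.set_printoptions(precision=3,suppress=True)
a=snap('scene');b=snap('side')
cv2.imwrite('pics/crop1.png',np.hstack([cv2.resize(a['pixels'][150:300,70:270],(400,300),interpolation=cv2.INTER_CUBIC),cv2.resize(a['pixels'][220:310,240:360],(400,300),interpolation=cv2.INTER_CUBIC)]))
# lens ring, mid triangulated
for q,zz in (('cradle',.012),):
  for p in (a,b):
    d=trace(p,q)[0]; m=d['pixels'].astype(np.uint8)
    hsv=cv2.cvtColor(p['pixels'],cv2.COLOR_BGR2HSV)
    bl=m.astype(bool)&(hsv[...,0]>95)&(hsv[...,0]<135)&(hsv[...,1]>150)
    v,u=np.nonzero(bl); P=np.array([atz(p,x,.024)[:2] for x in zip(u,v)])
    r=cv2.minAreaRect((P*1000).astype(np.float32)); print('blue',r,P.mean(0))
    v,u=np.nonzero(m); P=np.array([atz(p,x,.012)[:2] for x in zip(u,v)])
    print('base',cv2.minAreaRect((P*1000).astype(np.float32)))
for t in ('mug','pepper_pot'): pass
print(totool([.48,.15,.30]),totool([.40,-.318,.25]))
print('jar',atz(a,(283,365),0),atz(b,(410,213),0))
E
```

```text
blue ((639.2930908203125, 75.7511215209961), (27.130905151367188, 88.68010711669922), 80.25508880615234) [0.64  0.075]
base ((610.3873291015625, -18.442657470703125), (229.79107666015625, 139.4293975830078), 80.03368377685547)
blue ((631.531005859375, 67.73068237304688), (35.500301361083984, 84.44029235839844), 81.0113525390625) [0.626 0.07 ]
base ((630.7304077148438, 1.2940216064453125), (306.7131042480469, 134.7594451904297), 78.21684265136719)
[-421.882 -251.22    -7.802] [-470.946 -723.47    42.162]
jar [ 0.836 -0.131  0.   ] [ 0.817 -0.142  0.   ]
```

View pics/crop1.png

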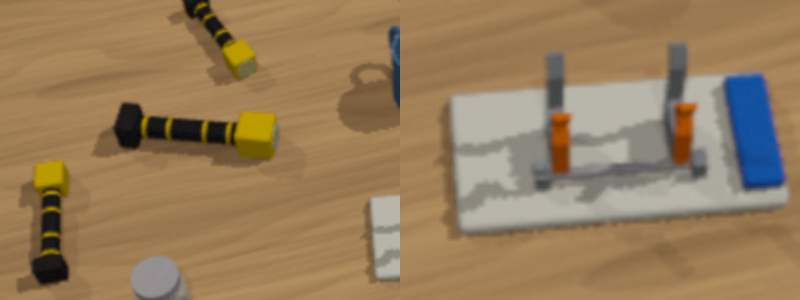

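The left half of the crop shows the torch at crop (195,130) with a square 44 mm yellow head. It is clearly the largest of the three. The right half shows the cradle with its orange jaw on the camera side and its blue end towards +y. Now moving towards the cradle for a closer look.

arm_command --series '[{"x":-40,"y":-25,"z":-5,"rz":6},{"x":-80,"y":-50,"z":-10,"rz":12},{"x":-120,"y":-76,"z":-15,"rz":19},{"x":-160,"y":-101,"z":-20,"rz":26},{"x":-200,"y":-127,"z":-25,"rz":32},{"x":-240,"y":-152,"z":-30,"rz":39},{"x":-280,"y":-178,"z":-35,"rz":45},{"x":-320,"y":-203,"z":-40,"rz":52},{"x":-360,"y":-228,"z":-45,"rz":58},{"x":-400,"y":-254,"z":-50,"rz":65},{"x":-440,"y":-279,"z":-55,"rz":71},{"x":-480,"y":-305,"z":-58,"rz":78},{"x":-517,"y":-328,"z":-58,"rz":84},{"x":-517,"y":-328,"z":-58,"rz":84},{"x":-517,"y":-328,"z":-58,"rz":84}]'

```text
invalid input
```

```bash
python3 - <<'E'
from h import *
np.set_printoptions(precision=3,suppress=True)
w=snap('wrist','w1.png')
for q in ['clip_seat','cradle','start_top','stop_top','mug','torch_mid']:
    for d in mark_of(w,q)[:2]: print(q,round(d['confidence'],2),np.array(d['point']),proj(w,d['point'])[0].round())
c,d=ray(w,(280,210));print('cam',c,d)
print(totool([.402,-.318,.25]))
E
```

```text
cam [0.076 0.523 0.385] [ 0.223 -0.071 -0.972]
[-472.819 -722.916   42.23 ]
```

View pics/w1.png

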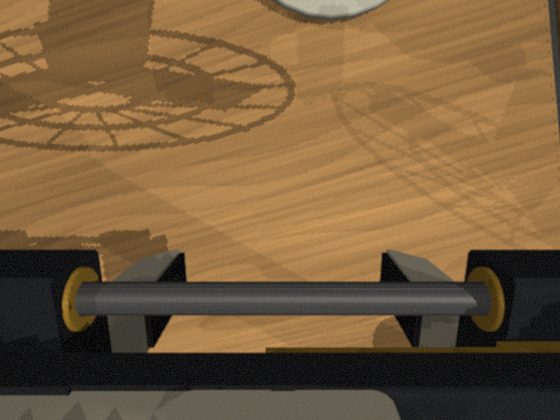

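The move was refused and the arm is still at its start pose, so this wrist view shows only bare table. The rows may need all six keys.

arm_command --series '[{"x":-160,"y":-101,"z":-20,"rx":0,"ry":0,"rz":26},{"x":-160,"y":-101,"z":-20,"rx":0,"ry":0,"rz":26},{"x":-320,"y":-203,"z":-40,"rx":0,"ry":0,"rz":52},{"x":-320,"y":-203,"z":-40,"rx":0,"ry":0,"rz":52},{"x":-320,"y":-203,"z":-40,"rx":0,"ry":0,"rz":52},{"x":-517,"y":-328,"z":-58,"rx":0,"ry":0,"rz":84},{"x":-517,"y":-328,"z":-58,"rx":0,"ry":0,"rz":84},{"x":-517,"y":-328,"z":-58,"rx":0,"ry":0,"rz":84},{"x":-517,"y":-328,"z":-58,"rx":0,"ry":0,"rz":84},{"x":-517,"y":-328,"z":-58,"rx":0,"ry":0,"rz":84},{"x":-517,"y":-328,"z":-58,"rx":0,"ry":0,"rz":84},{"x":-517,"y":-328,"z":-58,"rx":0,"ry":0,"rz":84},{"x":-517,"y":-328,"z":-58,"rx":0,"ry":0,"rz":84},{"x":-517,"y":-328,"z":-58,"rx":0,"ry":0,"rz":84}]'

```text
time: 3.75
tool_pos: [0.5519, 0.0487, 0.3496]
tool_rot: [-3.141, 0.0, 1.4]
contact_force: [-1.8, -0.1, -0.1]
opening: 0.0917
grip_force: 0.0
```

```bash
python3 - <<'E'
from h import *
np.set_printoptions(precision=3,suppress=True)
w=snap('wrist','w2.png')
for q in ['clip_seat','cradle','start_top','stop_top','mug']:
    for d in mark_of(w,q)[:2]: print(q,round(d['confidence'],2),np.array(d['point']),proj(w,d['point'])[0].round())
hsv=cv2.cvtColor(w['pixels'],cv2.COLOR_BGR2HSV)
print('cam',ray(w,(280,210)))
print(totool([.402,-.318,.20]))
E
```

```text
clip_seat 0.55 [ 0.62  -0.018  0.057] [353. 234.]
cradle 0.83 [ 0.621 -0.021  0.004] [346. 223.]
mug 0.87 [ 0.405 -0.023 -0.001] [181. 251.]
cam (array([0.563, 0.114, 0.442]), array([-0.048, -0.23 , -0.972]))
[-389.256  -84.977  150.389]
```

View pics/w2.png

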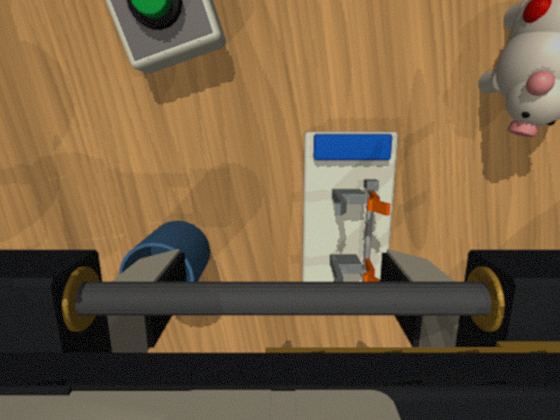

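Wrist view: the blue block spans (313–391, 134–160), the clips are at (350,200) and (350,265) with the orange jaw to their right at about x 375, and the green button is at (155,8). I'll get the cradle yaw and centre from the blue block and the base corners.

```bash
python3 - <<'E'
from h import *
np.set_printoptions(precision=4,suppress=True)
w=snap('wrist')
hsv=cv2.cvtColor(w['pixels'],cv2.COLOR_BGR2HSV)
bl=((hsv[...,0]>95)&(hsv[...,0]<135)&(hsv[...,1]>150)); bl[:,:290]=0; bl[200:]=0;bl[:,420:]=0
v,u=np.nonzero(bl); P=np.array([atz(w,x,.024)[:2] for x in zip(u,v)])
r=cv2.minAreaRect((P*1000).astype(np.float32)); print(r)
for uv in [(306,132),(397,131)]: print(atz(w,uv,.012))
L=[atz(w,uv,.012) for uv in [(306,132),(303,283)]]; Rr=[atz(w,uv,.012) for uv in [(397,131),(389,250)]]
for A in (L,Rr): d=A[0]-A[1]; print(np.degrees(np.arctan2(d[1],d[0])))
E
```

```text
((636.7269897460938, 74.79732513427734), (27.879077911376953, 87.64080810546875), 79.19768524169922)
[0.5863 0.1029 0.012 ]
[0.6911 0.0864 0.012 ]
80.20055780385239
81.07560443934604
```

arm_command --series '[{"x":-200,"y":-42,"z":40,"rx":0,"ry":0,"rz":5},{"x":-200,"y":-42,"z":40,"rx":0,"ry":0,"rz":5},{"x":-200,"y":-42,"z":40,"rx":0,"ry":0,"rz":5},{"x":-200,"y":-42,"z":40,"rx":0,"ry":0,"rz":5},{"x":-425,"y":-85,"z":110,"rx":0,"ry":0,"rz":11},{"x":-425,"y":-85,"z":110,"rx":0,"ry":0,"rz":11},{"x":-425,"y":-85,"z":110,"rx":0,"ry":0,"rz":11},{"x":-425,"y":-85,"z":110,"rx":0,"ry":0,"rz":11},{"x":-425,"y":-85,"z":110,"rx":0,"ry":0,"rz":11},{"x":-425,"y":-85,"z":110,"rx":0,"ry":0,"rz":11},{"x":-425,"y":-85,"z":110,"rx":0,"ry":0,"rz":11}]'

```text
time: 5.2
tool_pos: [0.3957, -0.3543, 0.2399]
tool_rot: [-3.141, -0.001, 1.209]
contact_force: [0.5, 0.2, 0.5]
opening: 0.0919
grip_force: 0.0
```

```bash
python3 - <<'E'
from h import *
np.set_printoptions(precision=4,suppress=True)
w=snap('wrist','w3.png')
for q in ['torch','torch_mid','torch_lens']:
    for d in mark_of(w,q)[:3]: print(q,round(d['confidence'],2),np.array(d['point']),proj(w,d['point'])[0].round())
s=observe();print(s['tool_pos'],s['tool_rot'],s['time'])
E
```

```text
torch 0.96 [ 0.2337 -0.2626  0.0023] [ 82. 166.]
torch 0.73 [ 0.4011 -0.3207  0.0006] [275. 161.]
torch 0.34 [ 0.4014 -0.3178  0.0201] [274. 160.]
torch_mid 0.96 [ 0.399  -0.321   0.0195] [273. 164.]
torch_mid 0.56 [ 0.2348 -0.2619  0.0166] [ 74. 167.]
torch_lens 0.76 [ 0.4096 -0.4882  0.0163] [344. 320.]
torch_lens 0.74 [ 0.4395 -0.2154  0.0201] [272.  20.]
torch_lens 0.63 [ 0.3151 -0.2376  0.0158] [144. 106.]
[ 0.3969 -0.353   0.2409] [3.1407 0.0002 1.213 ] 5.4
```

View pics/w3.png

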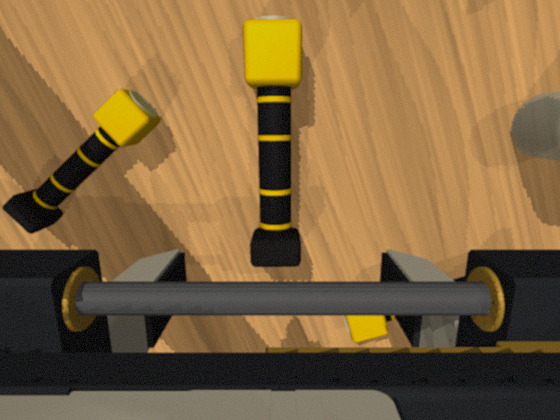

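The wrist view shows the large torch at (274,140), nearly vertical in the picture with its lens up. Its barrel axis runs through about (274,100) and (276.5,225). The small torches are at (82,165) and (365,320).

```bash
python3 - <<'E'
from h import *
np.set_printoptions(precision=4,suppress=True)
w=snap('wrist');a=snap('scene');b=snap('side')
A=atz(w,(274,100),.022);B=atz(w,(276.5,225),.022);d=A-B;print(A,B,np.degrees(np.arctan2(d[1],d[0])))
L=[];M=[]
for n,p in zip('wab',(w,a,b)):
    for q,l,g in (('torch_mid',M,[.4,-.319,.022]),('torch_lens',L,[.44,-.2155,.022])):
        c=[x['point'] for x in mark_of(p,q) if np.linalg.norm(np.array(x['point'])-g)<.03]
        if c: l.append((p,proj(p,c[0])[0]))
m=tri(M);l=tri(L);d=l-m;print(m,l,np.linalg.norm(d),np.degrees(np.arctan2(d[1],d[0])))
t=(m-A)@(B-A)/((B-A)@(B-A));f=A+t*(B-A);print('mid on axis',f,totool([f[0],f[1],.022+.047]))
E
```

```text
[ 0.4203 -0.2711  0.022 ] [ 0.3842 -0.3721  0.022 ] 70.2980764015096
[ 0.4011 -0.3195  0.0274] [ 0.439  -0.2163  0.0217] 0.11008343907044203 69.81698954434441
mid on axis [ 0.4028 -0.3201  0.022 ] [ 34.3229  -5.8143 171.2576]
```

arm_command --series '[{"x":34,"y":-6,"z":40,"rx":0,"ry":0,"rz":-0.5},{"x":34,"y":-6,"z":80,"rx":0,"ry":0,"rz":-0.5},{"x":34,"y":-6,"z":120,"rx":0,"ry":0,"rz":-0.5},{"x":34,"y":-6,"z":150,"rx":0,"ry":0,"rz":-0.5},{"x":34,"y":-6,"z":165,"rx":0,"ry":0,"rz":-0.5},{"x":34,"y":-6,"z":170,"rx":0,"ry":0,"rz":-0.5},{"x":34,"y":-6,"z":170,"rx":0,"ry":0,"rz":-0.5},{"x":34,"y":-6,"z":170,"rx":0,"ry":0,"rz":-0.5}]'

```text
time: 6.65
tool_pos: [0.4029, -0.3209, 0.0711]
tool_rot: [3.14, 0.001, 1.219]
contact_force: [-0.3, -0.0, -0.2]
opening: 0.092
grip_force: 0.0
```

arm_command --hand 15 --squeeze 20 --series '[{"x":0,"y":0,"z":0,"rx":0,"ry":0,"rz":0},{"x":0,"y":0,"z":0,"rx":0,"ry":0,"rz":0},{"x":0,"y":0,"z":0,"rx":0,"ry":0,"rz":0},{"x":0,"y":0,"z":0,"rx":0,"ry":0,"rz":0},{"x":0,"y":0,"z":0,"rx":0,"ry":0,"rz":0},{"x":0,"y":0,"z":0,"rx":0,"ry":0,"rz":0},{"x":0,"y":0,"z":0,"rx":0,"ry":0,"rz":0},{"x":0,"y":0,"z":0,"rx":0,"ry":0,"rz":0}]'

```text
time: 7.45
tool_pos: [0.4024, -0.3204, 0.0702]
tool_rot: [-3.142, -0.0, 1.219]
contact_force: [-0.2, -0.9, 0.3]
opening: 0.0323
grip_force: 0.0
```

arm_command --hand 15 --squeeze 45 --series '[{"x":0,"y":0,"z":0,"rx":0,"ry":0,"rz":0},{"x":0,"y":0,"z":0,"rx":0,"ry":0,"rz":0},{"x":0,"y":0,"z":0,"rx":0,"ry":0,"rz":0},{"x":0,"y":0,"z":0,"rx":0,"ry":0,"rz":0},{"x":0,"y":0,"z":-10,"rx":0,"ry":0,"rz":0},{"x":0,"y":0,"z":-40,"rx":0,"ry":0,"rz":0},{"x":0,"y":0,"z":-80,"rx":0,"ry":0,"rz":0},{"x":0,"y":0,"z":-120,"rx":0,"ry":0,"rz":0},{"x":0,"y":0,"z":-150,"rx":0,"ry":0,"rz":0},{"x":0,"y":0,"z":-150,"rx":0,"ry":0,"rz":0}]'

```text
time: 8.45
tool_pos: [0.4039, -0.3218, 0.2249]
tool_rot: [3.133, 0.004, 1.219]
contact_force: [0.5, 0.1, -4.1]
opening: 0.0268
grip_force: 45.0
```

```bash
python3 - <<'E'
from h import *
np.set_printoptions(precision=4,suppress=True)
s=observe();r=R.from_euler('xyz',s['tool_rot'])
ps=[snap(n) for n in('wrist','scene','side')]
for p,n in zip(ps,'wab'):
  for q in ('torch_mid','torch_lens'):
    for d in mark_of(p,q)[:4]:
      t=r.inv().apply(np.array(d['point'])-s['tool_pos'])*1000
      if np.linalg.norm(t)<250: print(q,n,round(d['confidence'],2),t)
S=[]
for p,g in zip(ps[1:],'ab'):
  for d in mark_of(p,'clip_seat')[:1]: S.append((p,proj(p,d['point'])[0]));print(g,d['confidence'],d['point'])
print(tri(S)); print(s['tool_pos'],s['tool_rot'],s['grip_force'],s['opening'],s['contact_force'])
E
```

```text
torch_mid w 0.68 [-1.1372 -1.6078 49.3863]
torch_lens w 0.74 [  49.8425 -114.7337  210.6178]
torch_mid a 0.92 [ 1.7376 -4.7828 48.1474]
torch_mid a 0.63 [ 1.5593 -5.7387 72.041 ]
torch_lens a 0.7 [112.4577  -3.8698  54.5063]
torch_mid b 0.65 [ 4.9624 -1.8195 49.3597]
torch_lens b 0.84 [  50.8076 -112.6131  207.1319]
a 0.62 [0.6196, -0.0201, 0.0603]
b 0.8 [0.6169, -0.0221, 0.0571]
[ 0.6177 -0.0197  0.056 ]
[ 0.4039 -0.3218  0.2249] [3.133  0.0041 1.2195] 44.99927759170532 0.026795784181051465 [ 0.5063  0.1105 -4.0718]
```

arm_command --series '[{"x":90,"y":25,"z":0,"rx":0,"ry":0,"rz":-3},{"x":90,"y":25,"z":0,"rx":0,"ry":0,"rz":-3},{"x":180,"y":49,"z":0,"rx":0,"ry":0,"rz":-6},{"x":180,"y":49,"z":0,"rx":0,"ry":0,"rz":-6},{"x":270,"y":74,"z":0,"rx":0,"ry":0,"rz":-9},{"x":270,"y":74,"z":0,"rx":0,"ry":0,"rz":-9},{"x":330,"y":90,"z":15,"rx":0,"ry":0,"rz":-10.5},{"x":330,"y":90,"z":15,"rx":0,"ry":0,"rz":-10.5},{"x":357,"y":98,"z":30,"rx":0,"ry":0,"rz":-10.5},{"x":357,"y":98,"z":30,"rx":0,"ry":0,"rz":-10.5},{"x":357,"y":98,"z":30,"rx":0,"ry":0,"rz":-10.5},{"x":357,"y":98,"z":30,"rx":0,"ry":0,"rz":-10.5},{"x":357,"y":98,"z":30,"rx":0,"ry":0,"rz":-10.5},{"x":357,"y":98,"z":30,"rx":0,"ry":0,"rz":-10.5}]'

```text
time: 10.4
tool_pos: [0.6172, -0.0198, 0.1908]
tool_rot: [3.141, -0.0, 1.402]
contact_force: [-0.6, 0.5, -3.8]
opening: 0.0271
grip_force: 45.0
```

```bash
python3 - <<'E'
from h import *
np.set_printoptions(precision=4,suppress=True)
s=observe();r=R.from_euler('xyz',s['tool_rot'])
print(s['time'],s['tool_pos'],s['tool_rot'],s['grip_force'],s['opening'],s['contact_force'])
a=snap('scene');b=snap('side');w=snap('wrist')
for p,n in zip((a,b,w),'abw'):
  for q in ('torch_mid','torch_lens','clip_seat'):
    for d in mark_of(p,q)[:4]:
      t=r.inv().apply(np.array(d['point'])-s['tool_pos'])*1000
      if np.linalg.norm(t)<200: print(q,n,round(d['confidence'],2),t,d['point'])
f=lambda p,x,y,wd,h:cv2.resize(p['pixels'][y:y+h,x:x+wd],(400,300),interpolation=cv2.INTER_CUBIC)
cv2.imwrite('pics/c4.png',np.vstack([np.hstack([f(a,220,170,160,120),f(b,250,110,160,120)]),np.hstack([f(w,160,0,280,280),f(w,280,120,140,105)])]))
E
```

```text
10.4 [ 0.6172 -0.0198  0.1908] [ 3.1408 -0.      1.4015] 44.999223947525024 0.02712666594004311 [-0.6473  0.4751 -3.7882]
torch_lens a 0.88 [108.101   -1.534   49.9843] [0.6339, 0.087, 0.1408]
clip_seat a 0.66 [ -1.6013   2.947  133.5876] [0.6199, -0.0219, 0.0572]
torch_mid b 0.95 [ 5.753   0.335  47.9856] [0.6185, -0.0142, 0.1428]
torch_lens b 0.7 [ -1.1135   1.6471 132.4866] [0.6187, -0.0212, 0.0583]
torch_lens b 0.68 [109.9863   1.1881  48.8864] [0.6369, 0.0884, 0.1419]
clip_seat b 0.86 [ -2.7773   0.8141 134.3859] [0.6176, -0.0227, 0.0564]
```

View pics/c4.png

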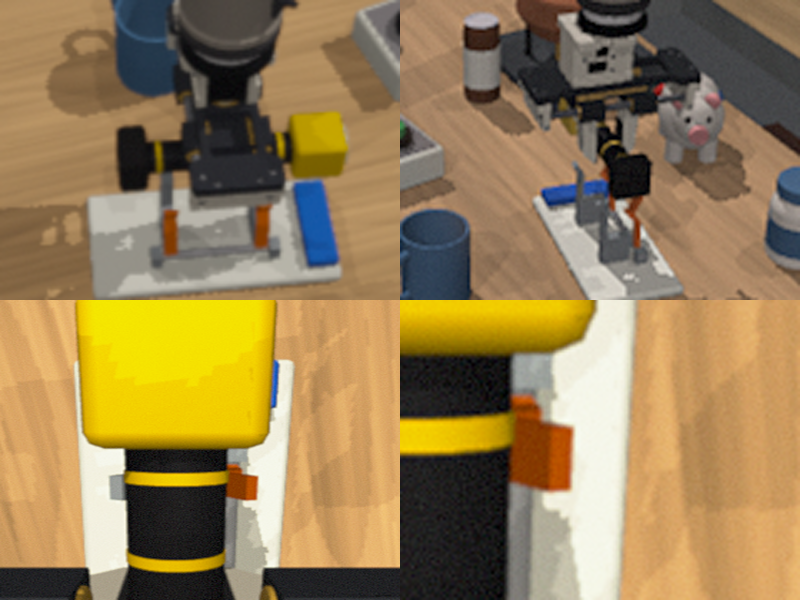

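The torch hangs level over the cradle with its lens above the blue end. The barrel lies between the fixed wall on its left and the orange jaw on its right, about 2 mm towards the wall. I'll shift 2 mm to the jaw side and lower.

arm_command --series '[{"x":-1,"y":2,"z":15,"rx":0,"ry":0,"rz":-0.2},{"x":-1,"y":2,"z":30,"rx":0,"ry":0,"rz":-0.2},{"x":-1,"y":2,"z":40,"rx":0,"ry":0,"rz":-0.2},{"x":-1,"y":2,"z":48,"rx":0,"ry":0,"rz":-0.2},{"x":-1,"y":2,"z":48,"rx":0,"ry":0,"rz":-0.2},{"x":-1,"y":2,"z":48,"rx":0,"ry":0,"rz":-0.2},{"x":-1,"y":2,"z":48,"rx":0,"ry":0,"rz":-0.2}]'

```text
time: 11.7
tool_pos: [0.6195, -0.0203, 0.1428]
tool_rot: [3.14, -0.0, 1.406]
contact_force: [0.2, 0.1, -3.3]
opening: 0.0268
grip_force: 45.0
```

arm_command --series '[{"x":0,"y":0,"z":5,"rx":0,"ry":0,"rz":0},{"x":0,"y":0,"z":9,"rx":0,"ry":0,"rz":0},{"x":0,"y":0,"z":12,"rx":0,"ry":0,"rz":0},{"x":0,"y":0,"z":14,"rx":0,"ry":0,"rz":0},{"x":0,"y":0,"z":14,"rx":0,"ry":0,"rz":0}]'

```text
time: 12.2
tool_pos: [0.6198, -0.0203, 0.1304]
tool_rot: [3.138, -0.0, 1.406]
contact_force: [-2.2, 0.7, 9.3]
opening: 0.0269
grip_force: 45.0
```

Contact is at about the resting height, with a small sideways force. Pushing on past the jaw.

arm_command --series '[{"x":0,"y":0,"z":4,"rx":0,"ry":0,"rz":0},{"x":0,"y":0,"z":8,"rx":0,"ry":0,"rz":0},{"x":0,"y":0,"z":12,"rx":0,"ry":0,"rz":0},{"x":0,"y":0,"z":15,"rx":0,"ry":0,"rz":0},{"x":0,"y":0,"z":18,"rx":0,"ry":0,"rz":0},{"x":0,"y":0,"z":20,"rx":0,"ry":0,"rz":0},{"x":0,"y":0,"z":20,"rx":0,"ry":0,"rz":0},{"x":0,"y":0,"z":20,"rx":0,"ry":0,"rz":0}]'

```text
time: 13.0
tool_pos: [0.6198, -0.0204, 0.1082]
tool_rot: [3.14, -0.0, 1.406]
contact_force: [6.4, -0.8, -3.0]
opening: 0.0272
grip_force: 45.0
```

arm_command --series '[{"x":0,"y":1,"z":1,"rx":0,"ry":0,"rz":0},{"x":0,"y":1,"z":2,"rx":0,"ry":0,"rz":0},{"x":0,"y":1,"z":2,"rx":0,"ry":0,"rz":0},{"x":0,"y":1,"z":2,"rx":0,"ry":0,"rz":0}]'

```text
time: 13.4
tool_pos: [0.6201, -0.0204, 0.1079]
tool_rot: [3.141, 0.0, 1.407]
contact_force: [-1.0, 0.1, 11.1]
opening: 0.027
grip_force: 45.0
```

The torch is down on the saddle: an 11 N reaction at tool height 0.108. Releasing and lifting off.

arm_command --hand 60 --series '[{"x":0,"y":0,"z":0,"rx":0,"ry":0,"rz":0},{"x":0,"y":0,"z":0,"rx":0,"ry":0,"rz":0},{"x":0,"y":0,"z":0,"rx":0,"ry":0,"rz":0},{"x":0,"y":0,"z":0,"rx":0,"ry":0,"rz":0},{"x":0,"y":0,"z":0,"rx":0,"ry":0,"rz":0}]'

```text
time: 13.9
tool_pos: [0.6198, -0.0203, 0.1058]
tool_rot: [-3.141, -0.0, 1.406]
contact_force: [0.1, 0.3, -0.3]
opening: 0.059
grip_force: 0.0
```

arm_command --series '[{"x":0,"y":0,"z":-20,"rx":0,"ry":0,"rz":0},{"x":0,"y":0,"z":-50,"rx":0,"ry":0,"rz":0},{"x":0,"y":0,"z":-90,"rx":0,"ry":0,"rz":0},{"x":0,"y":0,"z":-130,"rx":0,"ry":0,"rz":0},{"x":-60,"y":0,"z":-170,"rx":0,"ry":0,"rz":0},{"x":-60,"y":0,"z":-170,"rx":0,"ry":0,"rz":0},{"x":-60,"y":0,"z":-170,"rx":0,"ry":0,"rz":0},{"x":-60,"y":0,"z":-170,"rx":0,"ry":0,"rz":0}]'

```text
time: 14.7
tool_pos: [0.61, -0.0796, 0.2758]
tool_rot: [-3.141, -0.001, 1.405]
contact_force: [-0.2, 0.9, 0.2]
opening: 0.06
grip_force: 0.0
```

```bash
python3 - <<'E'
from h import *
np.set_printoptions(precision=4,suppress=True)
s=observe();print(s['time'],s['tool_pos'],s['tool_rot'],s['opening'],s['contact_force'])
a=snap('scene');b=snap('side');w=snap('wrist')
for p,n in zip((a,b,w),'abw'):
  for q in ('torch_mid','torch_lens'):
    for d in mark_of(p,q)[:4]:
      if np.linalg.norm(np.array(d['point'])-[.62,-.02,.06])<.15: print(q,n,round(d['confidence'],2),d['point'])
G=[]
for p in (a,b):
  for q in ('start_top','stop_top','mug','spice_jar','pepper_pot'):
    d=mark_of(p,q)[0];print(q,d['point'])
    if q=='start_top': G.append((p,proj(p,d['point'])[0]))
g=tri(G);print('green',g,totool([g[0],g[1],.2]))
f=lambda p,x,y,wd,h:cv2.resize(p['pixels'][y:y+h,x:x+wd],(400,300),interpolation=cv2.INTER_CUBIC)
cv2.imwrite('pics/c5.png',np.vstack([np.hstack([f(a,240,200,120,90),f(b,270,140,120,90)]),np.hstack([f(w,0,0,560,420),f(w,200,80,224,168)])]))
E
```

```text
14.7 [ 0.61   -0.0796  0.2758] [-3.1409 -0.0006  1.4053] 0.05998380158568958 [-0.2063  0.9459  0.2048]
torch_mid a 0.59 [0.6176, -0.0196, 0.0604]
torch_lens a 0.94 [0.6409, 0.0876, 0.0628]
torch_mid b 0.89 [0.6228, -0.0193, 0.062]
torch_lens b 0.74 [0.6379, 0.0883, 0.0584]
torch_lens b 0.47 [0.6186, -0.0257, 0.0569]
torch_mid w 0.85 [0.6192, -0.0198, 0.0615]
torch_lens w 0.6 [0.6213, -0.0227, 0.0416]
start_top [0.4654, 0.2498, 0.0704]
stop_top [0.6177, -0.0192, 0.0406]
mug [0.4049, -0.0178, 0.0006]
spice_jar [0.6323, -0.3736, 0.0009]
pepper_pot [0.6522, 0.3846, -0.0006]
start_top [0.4619, 0.2471, 0.0692]
stop_top [0.4486, 0.3417, 0.0685]Traceback (most recent call last):
  File "<stdin>", line 12, in <module>
IndexError: list index out of range
```

```bash
python3 - <<'E'
from h import *
np.set_printoptions(precision=4,suppress=True)
a=snap('scene');b=snap('side');w=snap('wrist')
G=[]
for p in (a,b):
  hsv=cv2.cvtColor(p['pixels'],cv2.COLOR_BGR2HSV)
  for d in mark_of(p,'start_top')[:1]: print(d)
  c=proj(p,[.462,.249,.07])[0]
  m=(hsv[...,0]>45)&(hsv[...,0]<85)&(hsv[...,1]>120);v,u=np.nonzero(m);k=np.hypot(u-c[0],v-c[1])<20
  G.append((p,(u[k].mean(),v[k].mean())));print(k.sum(),c,G[-1][1],atz(p,G[-1][1],.068))
g=tri(G);print('green',g,totool([.462,.249,.2]))
f=lambda p,x,y,wd,h:cv2.resize(p['pixels'][y:y+h,x:x+wd],(400,300),interpolation=cv2.INTER_CUBIC)
cv2.imwrite('pics/c5.png',np.vstack([np.hstack([f(a,240,200,120,90),f(b,270,140,120,90)]),np.hstack([f(w,0,0,560,420),f(w,200,80,224,168)])]))
E
```

```text
{'point': [0.4614, 0.2488, 0.07], 'confidence': 0.58}
164 [388.2195 175.924 ] (np.float64(388.4329268292683), np.float64(176.8780487804878)) [0.4636 0.2493 0.068 ]
{'point': [0.4642, 0.2522, 0.0697], 'confidence': 0.59}
65 [246.7606 159.7188] (np.float64(245.30769230769232), np.float64(161.3230769230769)) [0.4552 0.2447 0.068 ]
green [0.4587 0.2528 0.0624] [ 299.9054 -200.1017   76.2299]
```

View pics/c5.png

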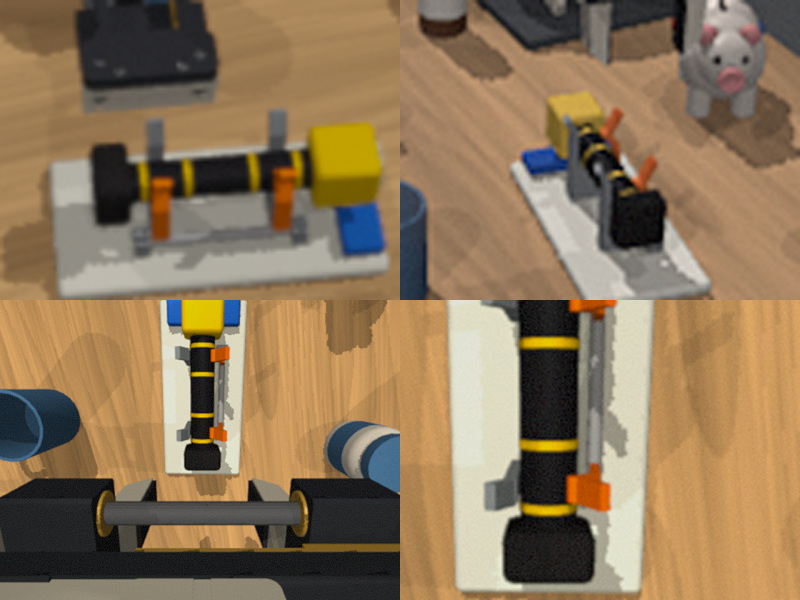

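The torch lies home. The scene crop (top left) shows both orange arms in front of the barrel, and the wrist view shows the jaw noses over its edge. The lens is at the blue end, and torch_mid was measured at z≈0.060–0.062. Now to the green button with closed fingers.

arm_command --hand 0 --squeeze 20 --series '[{"x":80,"y":-53,"z":0,"rx":0,"ry":0,"rz":0},{"x":80,"y":-53,"z":0,"rx":0,"ry":0,"rz":0},{"x":160,"y":-107,"z":0,"rx":0,"ry":0,"rz":0},{"x":160,"y":-107,"z":0,"rx":0,"ry":0,"rz":0},{"x":240,"y":-160,"z":0,"rx":0,"ry":0,"rz":0},{"x":240,"y":-160,"z":0,"rx":0,"ry":0,"rz":0},{"x":300,"y":-200,"z":30,"rx":0,"ry":0,"rz":0},{"x":300,"y":-200,"z":60,"rx":0,"ry":0,"rz":0},{"x":300,"y":-200,"z":90,"rx":0,"ry":0,"rz":0},{"x":300,"y":-200,"z":110,"rx":0,"ry":0,"rz":0},{"x":300,"y":-200,"z":110,"rx":0,"ry":0,"rz":0},{"x":300,"y":-200,"z":110,"rx":0,"ry":0,"rz":0},{"x":300,"y":-200,"z":110,"rx":0,"ry":0,"rz":0},{"x":300,"y":-200,"z":110,"rx":0,"ry":0,"rz":0}]'

```text
time: 17.2
tool_pos: [0.4629, 0.2491, 0.1676]
tool_rot: [3.139, -0.001, 1.406]
contact_force: [0.4, 0.3, 0.5]
opening: 0.0001
grip_force: 0.0
```

```bash
python3 - <<'E'
from h import *
np.set_printoptions(precision=4,suppress=True)
a=snap('scene');b=snap('side');w=snap('wrist')
for p in (a,b,w):
  for d in mark_of(p,'start_top')[:1]: print(d,totool(d['point']))
f=lambda p,x,y,wd,h:cv2.resize(p['pixels'][y:y+h,x:x+wd],(400,300),interpolation=cv2.INTER_CUBIC)
cv2.imwrite('pics/c6.png',np.vstack([np.hstack([f(a,340,110,120,90),f(b,190,90,120,90)]),np.hstack([f(w,0,0,560,420),f(w,200,150,160,120)])]))
E
```

```text
{'point': [0.4632, 0.2502, 0.0691], 'confidence': 0.63} [ 1.203   0.5685 97.7227]
{'point': [0.4602, 0.2476, 0.0705], 'confidence': 0.44} [-1.8234 -1.8577 96.1369]
{'point': [0.4574, 0.2509, 0.0734], 'confidence': 0.78} [ 0.9898 -5.0778 93.1083]
```

View pics/c6.png

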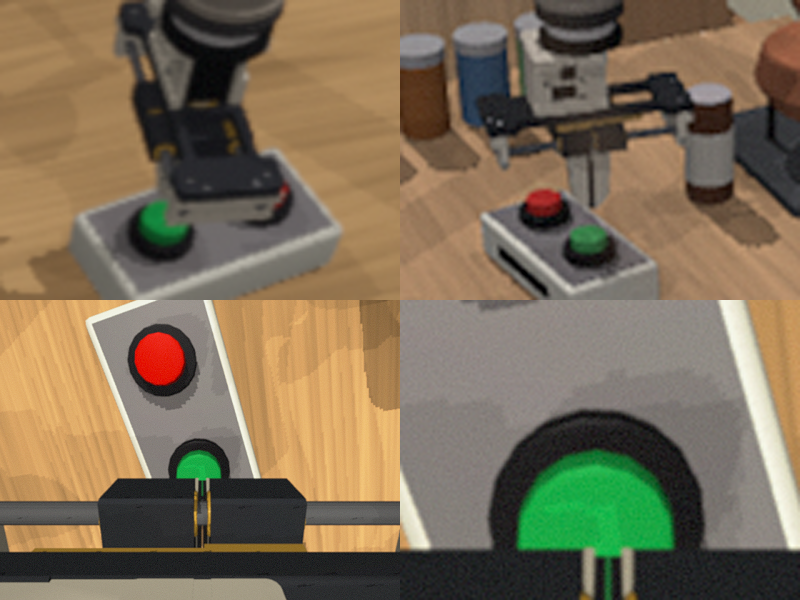

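The fingers are centred over the green button; it sits about 2 mm left of them in the wrist crop. The red button is well clear. Pressing down step by step.

arm_command --series '[{"x":0,"y":-2,"z":15,"rx":0,"ry":0,"rz":0},{"x":0,"y":-2,"z":28,"rx":0,"ry":0,"rz":0},{"x":0,"y":-2,"z":36,"rx":0,"ry":0,"rz":0},{"x":0,"y":-2,"z":40,"rx":0,"ry":0,"rz":0},{"x":0,"y":-2,"z":40,"rx":0,"ry":0,"rz":0},{"x":0,"y":-2,"z":40,"rx":0,"ry":0,"rz":0}]'

```text
time: 18.1
tool_pos: [0.46, 0.2494, 0.1276]
tool_rot: [3.141, -0.0, 1.406]
contact_force: [-3.9, -1.5, 12.2]
opening: 0.0004
grip_force: 6.3
```

arm_command --series '[{"x":0,"y":0,"z":1,"rx":0,"ry":0,"rz":0},{"x":0,"y":0,"z":2,"rx":0,"ry":0,"rz":0},{"x":0,"y":0,"z":2,"rx":0,"ry":0,"rz":0}]'

```text
time: 18.4
tool_pos: [0.46, 0.2495, 0.1274]
tool_rot: [3.14, -0.001, 1.407]
contact_force: [-8.6, -3.7, 28.3]
opening: 0.0006
grip_force: 14.0
```

```bash
python3 - <<'E'
from h import *
a=snap('scene');b=snap('side');w=snap('wrist')
for p in (a,b,w):
  for d in mark_of(p,'start_top')[:1]: print(d)
f=lambda p,x,y,wd,h:cv2.resize(p['pixels'][y:y+h,x:x+wd],(400,300),interpolation=cv2.INTER_CUBIC)
cv2.imwrite('pics/c7.png',np.vstack([np.hstack([f(a,350,140,80,60),f(b,210,125,80,60)]),np.hstack([f(w,0,0,560,420),f(w,200,150,160,120)])]))
E
```

```text
{'point': [0.465, 0.2496, 0.0666], 'confidence': 0.59}
{'point': [0.4651, 0.2483, 0.0619], 'confidence': 0.53}
```

View pics/c7.png

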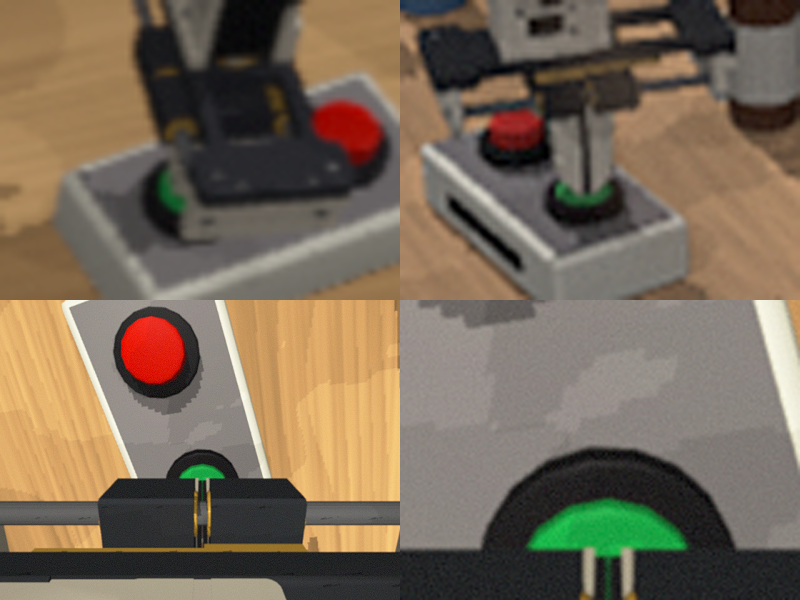

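In the side crop at (585,190) the button is sunk almost flush with its collar, with the fingertips inside the green face. It meets a hard stop at 28 N. I'll lift in two steps and use the spring force to confirm the travel.

arm_command --series '[{"x":0,"y":0,"z":-4,"rx":0,"ry":0,"rz":0},{"x":0,"y":0,"z":-4,"rx":0,"ry":0,"rz":0},{"x":0,"y":0,"z":-4,"rx":0,"ry":0,"rz":0}]'

```text
time: 19.0
tool_pos: [0.4601, 0.2495, 0.129]
tool_rot: [3.141, -0.0, 1.406]
contact_force: [-2.4, -0.5, 5.1]
opening: 0.0005
grip_force: 2.6
```

arm_command --series '[{"x":0,"y":0,"z":-4,"rx":0,"ry":0,"rz":0},{"x":0,"y":0,"z":-4,"rx":0,"ry":0,"rz":0}]'

```text
time: 19.2
tool_pos: [0.4603, 0.2495, 0.1328]
tool_rot: [3.141, -0.0, 1.406]
contact_force: [-0.7, -0.7, 3.7]
opening: 0.0004
grip_force: 1.6
```

arm_command --series '[{"x":0,"y":0,"z":-20,"rx":0,"ry":0,"rz":0},{"x":0,"y":0,"z":-60,"rx":0,"ry":0,"rz":0},{"x":-30,"y":0,"z":-100,"rx":0,"ry":0,"rz":0},{"x":-60,"y":0,"z":-140,"rx":0,"ry":0,"rz":0},{"x":-60,"y":0,"z":-140,"rx":0,"ry":0,"rz":0},{"x":-60,"y":0,"z":-140,"rx":0,"ry":0,"rz":0}]'

```text
time: 19.8
tool_pos: [0.4506, 0.1899, 0.2728]
tool_rot: [3.14, -0.001, 1.405]
contact_force: [0.6, 0.4, -0.7]
opening: 0.0004
grip_force: 0.0
```

```bash
python3 - <<'E'
from h import *
a=snap('scene');b=snap('side')
for p in (a,b):
  for q in ('start_top','stop_top','torch_mid','mug','spice_jar','pepper_pot'):
    print(q,[np.round(d['point'],3) for d in mark_of(p,q)[:3] if d['confidence']>.5])
E
```

```text
start_top [array([0.463, 0.25 , 0.071])]
stop_top []
torch_mid [array([ 0.241, -0.259,  0.013]), array([ 0.496, -0.489,  0.018]), array([ 0.617, -0.018,  0.061])]
mug [array([ 0.405, -0.018, -0.001])]
spice_jar [array([ 0.632, -0.373, -0.001]), array([ 0.456,  0.294, -0.004])]
pepper_pot [array([0.65 , 0.389, 0.002])]
start_top [array([0.639, 0.086, 0.058])]
stop_top [array([0.448, 0.341, 0.07 ])]
torch_mid [array([ 0.24 , -0.262,  0.014]), array([ 0.494, -0.493,  0.019]), array([ 0.623, -0.018,  0.066])]
mug [array([ 0.401, -0.02 ,  0.002])]
spice_jar [array([ 0.634, -0.373,  0.004])]
pepper_pot [array([0.654, 0.39 , 0.003])]
```

The spring gave 5.1 N at 0.129 and 3.7 N at 0.133, which extrapolates to about 6 N at the 0.1274 hard stop, so the button was fully down. It is now back up at 0.071. The torch, mug, jar and pot are all in place.

```bash
python3 -c "
from cell import *
print(hand_in())"
```

```text
the job is handed in; nothing more can be done
None
```

The torch is seated home in the cradle, lens at the blue end and jaw closed over it; the green button was then pressed fully down and came back up, the red button, mug, spice jar and pepper pot were left alone, and the job was handed in at about 20 s; the hand-in returned no verdict.

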